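# Set the staple gun's air at the bench flow dial

### The job

Set the air for the staple gun at the board on the bench: turn the click dial clockwise until it meets its stop, without forcing it, then back it off exactly four clicks. Then swing the shut-off lever fully open, in line with the pipe, and leave the other things on the board and bench where they are.

Things in the scene. Friction and masses are not known exactly. Their poses are not given: they have to be found in the camera images.
- board: Plywood board screwed to the bench, 200 (x) x 360 (y) x 18 mm; origin at the centre of its underside, x to its rear, y to its left, z up. A brass air pipe (centre 35 mm over the bench) runs along its y axis. On it: a block 80 x 80 mm, top at 48 mm, with the dial at x 0, y +70 mm; a round gauge, 120 mm high, at x +60, y -20 mm; the shut-off valve at x 0, y -80 mm.
- dial_grip (a point): Grip point of the black click dial: on its vertical turning axis, 99 mm over the bench. The dial is a round skirt 66 mm across, its top 76 mm over the bench, and on it an upright bar to grip, 52 mm long and 14 mm thick, from 76 to 110 mm over the bench. The point turns with the dial: x along the bar, z up.
- dial_axis (a point): Fixed point of the board on the dial's axis, 76 mm over the bench. The dial clicks into a rest every 20 degrees (18 a turn); passing a click takes about 0.15 N m, and let go it settles in the nearest rest. Clockwise from above it ends at a hard stop, itself a rest (click 0), whose direction differs each time and does not show. It starts 55 to 155 degrees short of the stop.
- collar_seat (a point): Fixed point of the board on the dial's axis, 48 mm over the bench, under the plain round steel collar (74 mm across, 48 to 69 mm over the bench) below the dial. The collar carries the stop and the clicks and is held by friction only: 0.9 N m against the stop makes it slip and spoils the setting, so ease off at about 0.4 N m.
- valve (a joint): Angle (rad) of the shut-off lever about its vertical axis: 0 shut (lever across the pipe, pointing to the board's -x, its front), pi/2 fully open at a hard stop (in line with the pipe, pointing to the board's -y, away from the dial). It opens counter-clockwise from above, starts between 0 and 0.15, is stiff by 0.12 N m and stays where it is left.
- valve_axis (a point): Fixed point of the board on the lever's vertical turning axis, at mid-height of the lever, 76 mm over the bench.
- lever_end (a point): Centre of the lever's grey plastic sleeve, 65 mm from the turning axis, moving with the lever; its x axis points along the lever to the turning axis. The sleeve is 55 mm long, 20 mm wide, 14 mm high, from 69 to 83 mm over the bench; below its path is only the outlet pipe (top 49 mm over the bench).
- staple_box: Bystander: small closed cardboard staple carton, 45 x 90 x 30 mm, lying at the rear left of the board; leave it where it is. Origin at its underside.
- tape_roll: Bystander: white roll of thread-sealing tape, 50 mm across and 14 mm high, lying flat at the front left of the board; leave it where it is. Origin at its underside.
- hammer: Bystander: hammer lying on the bench; leave it where it is. Origin at its underside.
- screwdriver: Bystander: screwdriver lying on the bench; leave it where it is. Origin at its underside.
- bottle: Bystander: clear bottle, 66 mm across, 200 mm high, standing upright on the bench; leave it where it is. Origin at its underside.
- cup: Bystander: plastic cup, 90 mm across, 80 mm high, standing upright on the bench; leave it where it is. Origin at its underside.
- offcut: Bystander: flat wooden offcut, 160 x 70 x 20 mm, on the bench; leave it where it is. Origin at its underside.

How it is judged (in metres and radians):
On the way, in this order (a step that is already met when the one before it is completed fails the run):
1. the dial is turned clockwise against its stop (y of dial_c0 in the frame of collar between -0.00244 and 0.00244 m and x of dial_c0 in the frame of collar above 0.02 m), for 0.1 s.
2. the dial is backed off to the fourth click (x of dial_c0 in the frame of collar between 0.00098 and 0.00865 m and y of dial_c0 in the frame of collar above 0.015 m), for 0.3 s.
3. the shut-off lever is swung open (value of joint valve above 1.4 rad), for 0.2 s.
At the end, for the whole second after the job is handed in: The dial rests at the fourth click back from its stop (80 degrees, within 8) and the shut-off lever is open to at least 1.4 rad, at rest (all of step 2 and value of joint valve above 1.4 rad and velocity of joint valve below 0.05 rad/s); the robot touches nothing.
It fails at once if the dial is forced against its stop so hard that the collar under it slips (by about 0.13 rad) (distance of collar_c0 from where it was at the start of the episode above 0.004 m).
It fails at once if another thing on the board or bench is displaced by more than 30 mm (distance of any of staple_box, tape_roll, hammer, screwdriver, bottle, cup, offcut from where it was at the start of the episode above 0.03 m).
It also fails if it takes over 72 s, if anything falls off the work surface, if the arm or the gripper's body presses on something with over 40 N, if the wrist force passes 120 N, or if a joint passes its speed limit or range.

### The arm

A 6-joint arm with a two-finger parallel gripper is mounted at the origin on the work surface. World frame = base frame: x ahead of the robot, y to its left, z up, the work surface at z = 0. Lengths are in mm, angles in rad, forces in N, time in s.
With the tool pointing down it reaches from about 275 to 750 mm from the base axis. Payload 10.2 kg.
Tool frame: the origin (TCP) lies between the finger pads; the fingertips stand 11 mm ahead of it and the grasp point (between the pads) lies 8 mm behind it (ctrl.tip_extent is the distance from the TCP to the fingertips, in mm); z points along the fingers, y is the direction in which the jaws open and shut (so a half turn about z gives the same grasp; the last joint's range is limited). The gripper opens to 85 mm and grips with 20 to 120 N. Pads are 22 mm wide; open, the fingers measure 114 mm over their backs; the gripper's body (76 mm by 85 mm) begins 54 mm behind the grasp point. The pads swing forward as they close: fully open they stand 13 mm farther back than shut.
Start: joints at [-1.415, 0.313, 1.498, -0, 1.331, -0.223], TCP at [194.136, -487.793, 242.294] pointing down, gripper open.
Joint ranges: [-2.94, 2.94], [-0.97, 2.17], [0.19, 2.56], [-1.23, 4.37], [0.02, 3.11], [-2.88, 2.88]. Speed limits (rad/s): [2.39, 2.39, 3.01, 3.14, 3.14, 3.14].

### API

Orientations are given as a unit quaternion [w, x, y, z].
In Python, from rig import ctrl gives the robot as it stands.
- The arm moves only by the tool apply_moves, never from a script. Its argument "commands" is a list of rows, each a list of 5 numbers: the finger opening in cm, from 0 to 8.54, then the shift along the tool's x, y, z in cm, then the turn about the tool's z in rad. In form: [[jaw, dx, dy, dz, roll], ...]. A call has 1 to 12 rows; each row shifts and turns the commanded pose from where the row before left it, along the tool's axes as they then stand; what a row does not reach is not made up. A row lasts 1/12 s, in which the tool goes at most 41.7 mm and 7.16 degrees, less where a joint would pass 70% of its speed; a pose out of reach is approached as far as the arm can. A call with a gripper value outside its range is refused whole. The fingers move at their own pace and stop on an object; "squeeze" is the grip in N (left out, the last holds). Time passes only in rows, so rows that do not move let the fingers close. It gives the time, the measured TCP pose, the force and the opening at its end, in the units of the state.
- ctrl.sense(): the state, without advancing time (a new reading comes with each control period).
- ctrl.capture(name): name is "scene" or "top"; returns the picture (400x640x3 uint8, red, green, blue); there is no depth.
- ctrl.camera_info(name): a dict with "fov_y" (degrees; the focal length in pixels is half the picture's height over the tangent of half this angle, whatever the lens; pixels are square), "cx", "cy" (the principal point, pixels), "camera_from_world" (4x4, takes a point from world to camera coordinates). Camera axes: x right, y down, z forward; pixel columns grow to the right and rows downward; lengths in mm; the calibration is good to about 2 mm. A picture is of the moment at which its call begins. camera_info takes no time and is no camera call.
- ctrl.finish_job(): hands the job in, once; it reports no verdict.
The state is a dict: "time_s": time; "joints": joint angles; "dq": joint speeds; "tau": joint torques, N m; "eef_pos": TCP position; "ee_rot": TCP orientation; "force": force on the tool from outside, world axes, zero at the start; "wrist_torque": the same for the moment, N m; "grip_width": opening from 0.0 (shut) to 1.0 (fully open).
Only numpy, scipy, OpenCV 4.12 (cv2) and the standard library are available. Lean on these libraries where they do the work, as an engineer would, in place of code of your own. Each camera call takes 0.05 s, during which the arm holds its last target.

## Working session

There is one attempt and no reset: what is moved stays moved. The work goes in short steps, Python scripts to look and compute and a tool call to move; the robot and the scene stay as the last step left them, time stands still between calls to the robot, and variables do not carry over. Pictures are saved under pics/ and viewed, and the job is handed in when it is done.

Besides the shell and the picture viewer there is one more tool, called after "Request:" in YAML: its name, and indented under it one key for each argument. apply_moves: Moves the arm, as the interface text tells. Its arguments: {"type":"object","properties":{"commands":{"type":"array"},"squeeze":{"type":"number"}},"required":["commands"]}

```bash
ls; mkdir -p pics
python3 - <<'E'
from rig import ctrl
import cv2
for n in("scene","top"):
    cv2.imwrite(f"pics/{n}0.png",ctrl.capture(n)[:,:,::-1]); print(ctrl.camera_info(n))
print(ctrl.sense(), ctrl.tip_extent)
E
```

```text
pics
{'fov_y': 49.201362025495726, 'cx': 315.84575575918655, 'cy': 198.96289467008535, 'camera_from_world': array([[-1.06060722e-01,  9.94340442e-01,  6.18126154e-03,
         4.38717523e+01],
       [ 7.95055115e-01,  8.85341937e-02, -6.00040882e-01,
        -3.94480668e+02],
       [-5.97192169e-01, -5.87263257e-02, -7.99945456e-01,
         1.73438386e+03],
       [ 0.00000000e+00,  0.00000000e+00,  0.00000000e+00,
         1.00000000e+00]])}
{'fov_y': 46.5695168050397, 'cx': 315.8145768652332, 'cy': 199.3739722182224, 'camera_from_world': array([[ 1.78931062e-02, -9.99647064e-01,  1.96363049e-02,
         1.18369983e+01],
       [-9.89226050e-01, -2.05537862e-02, -1.44946070e-01,
         5.55323613e+02],
       [ 1.45298513e-01, -1.68312089e-02, -9.89244688e-01,
         1.21876848e+03],
       [ 0.00000000e+00,  0.00000000e+00,  0.00000000e+00,
         1.00000000e+00]])}
{'time_s': 0.1, 'joints': array([-1.41541414e+00,  3.13395169e-01,  1.49834079e+00, -1.88377003e-06,
        1.33099881e+00, -2.23415189e-01]), 'dq': array([ 0.00053976, -0.00044561, -0.00250399,  0.0010709 , -0.00065589,
       -0.00049463]), 'tau': array([ 1.65951948e-03, -4.12895715e+01, -2.60143715e+01, -1.41266501e-04,
        3.02712673e-03,  4.81379288e-06]), 'eef_pos': array([ 194.09435732, -487.57797051,  241.79936898]), 'ee_rot': array([-5.70759650e-04,  9.82117418e-01,  1.88268562e-01,  1.85074014e-05]), 'force': array([ 0.72845603, -0.50237939, -0.24334058]), 'wrist_torque': array([-0.00220624,  0.01936889, -0.02757404]), 'grip_width': 0.9986812684590318} 11.0
```

View pics/scene0.png

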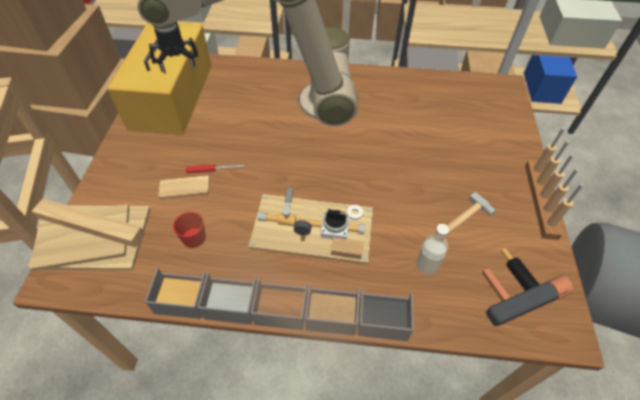

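View pics/top0.png

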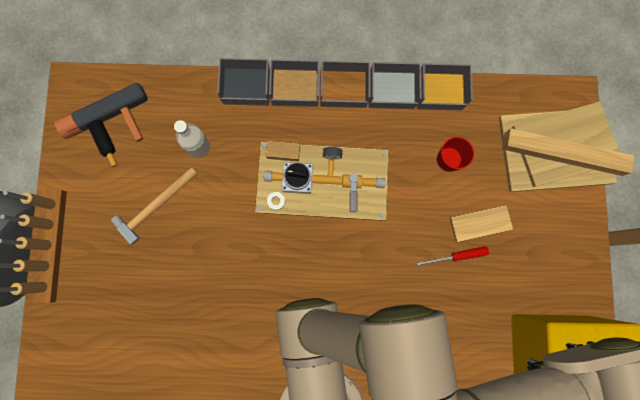

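The top view shows the board at about (322,181), the dial at (297,176) and the lever at (353,195), pointing down in the image towards the robot. I'll zoom in to measure.

```bash
cat > h.py <<'E'
import numpy as np, cv2
from rig import ctrl
def ray(n,u,v,z):
    i=ctrl.camera_info(n);f=200/np.tan(np.radians(i['fov_y']/2));T=i['camera_from_world']
    d=T[:3,:3].T@np.array([(u-i['cx'])/f,(v-i['cy'])/f,1]);o=-T[:3,:3].T@T[:3,3]
    return o+d*(z-o[2])/d[2]
def proj(n,p):
    i=ctrl.camera_info(n);f=200/np.tan(np.radians(i['fov_y']/2));T=i['camera_from_world']
    c=T[:3,:3]@np.array(p,float)+T[:3,3];return np.array([i['cx'],i['cy']])+f*c[:2]/c[2]
def crop(n,x,y,w,h,s,out):
    im=ctrl.capture(n)[:,:,::-1];c=cv2.resize(im[y:y+h,x:x+w],None,fx=s,fy=s,interpolation=cv2.INTER_CUBIC)
    cv2.imwrite(out,c);return im
E
python3 - <<'E'
from h import *
import h
crop("top",250,135,145,90,5.5,"pics/t1.png")
# board corners at z=18
for u,v in [(261,142),(389,150),(386,220),(256,212)]: print(ray("top",u,v,18).round(1))
E
```

```text
[717.5 178.7  18. ]
[ 702.8 -181.    18. ]
[ 505.  -171.7   18. ]
[519.9 185.5  18. ]
```

View pics/t1.png

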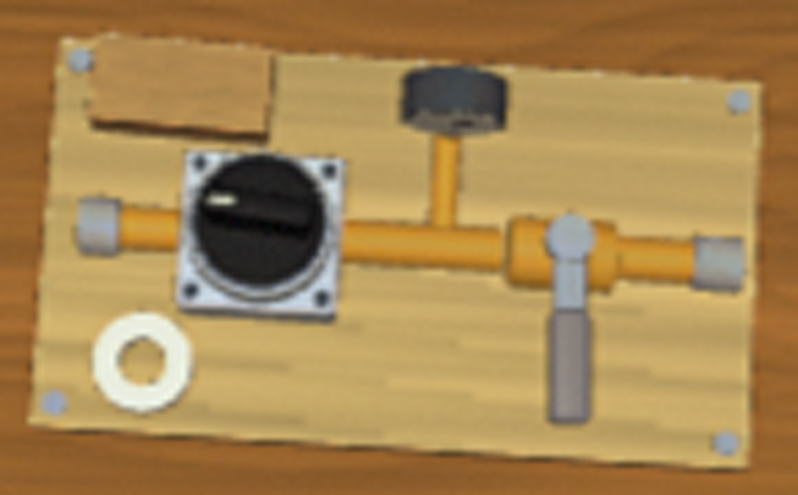

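Run:
```python
from h import *
im=ctrl.capture("top")[:,:,::-1]
c=im[157:195,278:316]
c=cv2.resize(c,None,fx=15,fy=15,interpolation=cv2.INTER_CUBIC).astype(float)
cv2.imwrite("pics/d1.png",np.clip(c*3.,0,255).astype(np.uint8))
P=[ray("top",250+a/5.5,135+b/5.5,18)[:2] for a,b in[(62,38),(762,83),(748,467),(30,424)]]
c=np.mean(P,0);yv=P[0]-P[1]+P[3]-P[2];xv=P[0]-P[3]+P[1]-P[2]
yaw=np.arctan2(-yv[0],yv[1]);print(c,yaw,np.arctan2(xv[1],xv[0]))
R=np.array([[np.cos(yaw),-np.sin(yaw)],[np.sin(yaw),np.cos(yaw)]])
d=c+R@[0,70];v=c+R@[0,-80];print("dial",d,"valve",v)
for z in(76,110):print(proj("top",[*d,z]), (proj("top",[*d,z])-[278,157])*15)
print(proj("top",[*v,76]), "obs pivot",ray("top",250+570/5.5,135+237/5.5,85))
print("lever tip",ray("top",250+570/5.5,135+422/5.5,76))
```

```text
[611.29319608   3.3599617 ] -0.041464608738876856 -0.04290581207628646
dial [614.19488704  73.29979434] valve [607.97697784 -76.5712756 ]
[297.34178802 174.93093512] [290.1268203  268.96402674]
[297.08214102 172.33283661] [286.23211525 229.99254909]
[353.7829485  178.44184583] obs pivot [607.15417539 -75.2837746   85.        ]
lever tip [519.03967926 -76.72224981  76.        ]
```

View pics/d1.png

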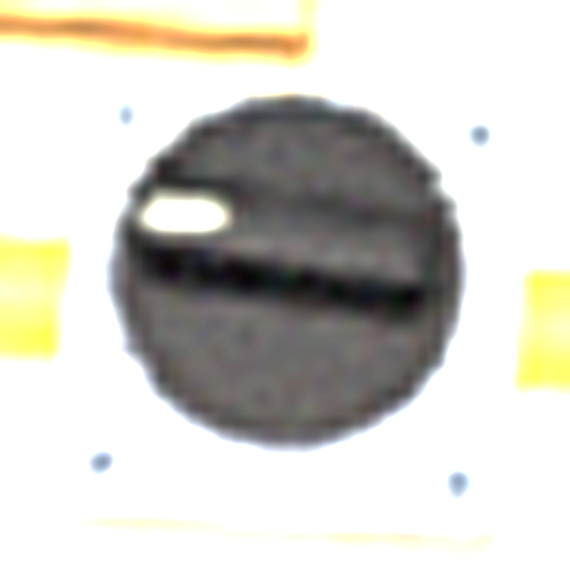

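Request:
apply_moves:
  commands:
    - [5, 3, -1.83, 0, 0]
    - [5, 3, -1.83, 0, 0]
    - [5, 3, -1.83, 0, 0]
    - [5, 3, -1.83, 0, 0]
    - [5, 3, -1.83, 0, 0]
    - [5, 3, -1.83, 0, 0]
    - [5, 3, -1.83, 0, 0]
    - [5, 3, -1.83, 0, 0]
    - [5, 3, -1.83, 0, 0]
    - [5, 3, -1.83, 0, 0]
  squeeze: 20

```text
time_s: 1.03
eef_pos: [405.9, -205.2, 242.3]
ee_rot: [0.0, 0.982, 0.188, 0.0]
force: [0.2, 0.2, -0.4]
grip_width: 0.585
```

Request:
apply_moves:
  commands:
    - [5, 3, -1.83, 0, 0]
    - [5, 3, -1.83, 0, 0]
    - [5, 3, -1.83, 0, 0]
    - [5, 3, -1.83, 0, 0]
    - [5, 3, -1.83, 0, 0]
    - [5, 3, -1.83, 0, 0]
    - [5, 3, -1.83, 0, 0]
    - [5, 3, -1.83, 0, 0]
    - [5, 3, -1.83, 0, 0]

```text
time_s: 1.78
eef_pos: [595.9, 47.8, 242.1]
ee_rot: [-0.0, 0.982, 0.188, -0.0]
force: [0.0, -0.8, 0.4]
grip_width: 0.584
```

Request:
apply_moves:
  commands:
    - [5, 0, 0, 0, -0.12]
    - [5, 0, 0, 0, -0.12]
    - [5, 0, 0, 0, -0.12]
    - [5, 0, 0, 0, -0.12]
    - [5, 0, 0, 0, -0.12]
    - [5, 0, 0, 0, -0.12]
    - [5, 0, 0, 0, -0.12]
    - [5, 0, 0, 0, -0.12]
    - [5, 0, 0, 0, -0.12]
    - [5, 0, 0, 0, 0]
    - [5, 0, 0, 0, 0]

```text
time_s: 2.7
eef_pos: [595.1, 46.1, 242.1]
ee_rot: [-0.0, 0.747, 0.665, -0.0]
force: [0.1, -0.1, 0.4]
grip_width: 0.582
```

```bash
cat >> h.py <<'E'
def st():
    s=ctrl.sense();q=s['ee_rot'];psi=2*np.arctan2(q[2],q[1])
    print("t",s['time_s'],"pos",s['eef_pos'].round(1),"psi",round(psi,4),"q",s['joints'].round(3),"F",s['force'].round(2),"M",s['wrist_torque'].round(3),"g",round(s['grip_width'],3));return s,psi
def rel(x,y,z):
    s,psi=st();d=np.array([x,y,z])-s['eef_pos'];c,n=np.cos(psi),np.sin(psi)
    print("cm dx %.2f dy %.2f dz %.2f"%((d[0]*c+d[1]*n)/10,(d[0]*n-d[1]*c)/10,-d[2]/10))
E
python3 -c "
from h import *
rel(614.2,73.5,150)"
```

```text
t 2.7 pos [595.1  46.1 242.1] psi 1.4552 q [-0.119  0.474  1.266  0.     1.402 -0.003] F [ 0.14 -0.14  0.38] M [-0.052  0.046 -0.037] g 0.582
cm dx 2.94 dy 1.58 dz 9.21
```

Request:
apply_moves:
  commands:
    - [5, 1.47, 0.79, 0, 0]
    - [5, 1.47, 0.79, 0, 0]
    - [5, 0, 0, 3, 0]
    - [5, 0, 0, 3, 0]
    - [5, 0, 0, 3, 0]
    - [5, 0, 0, 0, 0]
    - [5, 0, 0, 0, 0]

```text
time_s: 3.28
eef_pos: [613.8, 73.5, 151.9]
ee_rot: [-0.001, 0.746, 0.666, -0.001]
force: [-0.7, -0.7, 1.6]
grip_width: 0.582
```

Run:
```python
from h import *
rel(614.2,73.5,91.5)
crop("top",250,135,145,90,5.5,"pics/t2.png")
crop("scene",240,160,150,110,5,"pics/s2.png")
```

```text
t 3.2833 pos [613.8  73.5 151.9] psi 1.4564 q [-0.07   0.594  1.315  0.     1.235  0.044] F [-0.74 -0.69  1.56] M [-0.016 -0.011 -0.023] g 0.582
cm dx 0.00 dy 0.04 dz 6.04
```

View pics/t2.png

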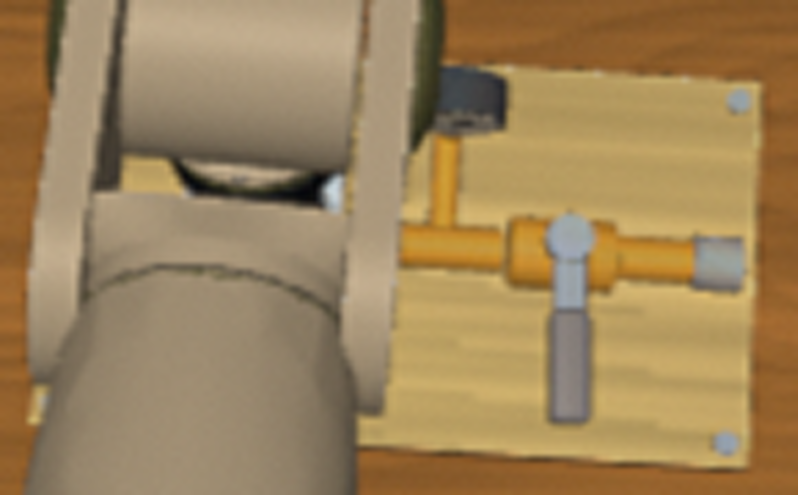

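View pics/s2.png

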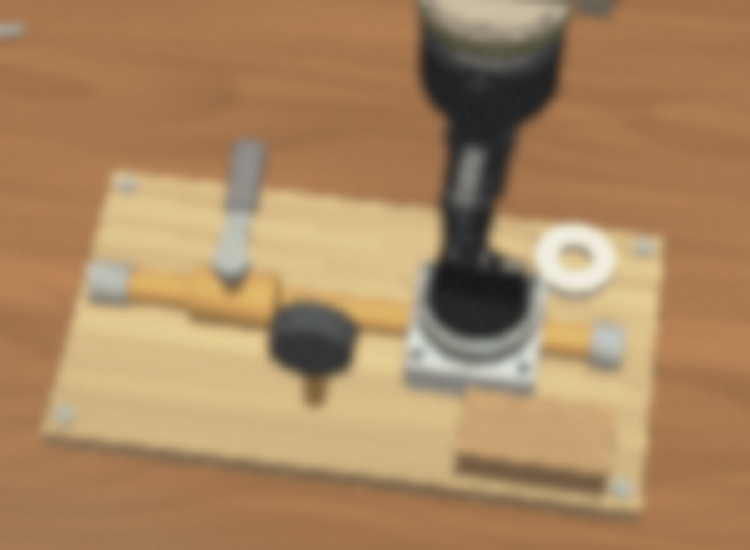

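In the scene view (blurred) the gripper hangs above the dial, jaws either side of the bar near (480,275) in the crop. Next I'll descend and grip.

Request:
apply_moves:
  commands:
    - [5, 0, 0.02, 2, 0]
    - [5, 0, 0.02, 2, 0]
    - [5, 0, 0, 1, 0]
    - [5, 0, 0, 0.8, 0]
    - [5, 0, 0, 0, 0]
    - [5, 0, 0, 0, 0]

```text
time_s: 3.88
eef_pos: [615.1, 73.4, 95.4]
ee_rot: [0.001, 0.746, 0.666, 0.001]
force: [1.0, 0.1, 0.4]
grip_width: 0.585
```

```bash
python3 -c "
from h import *
rel(614.2,73.5,91.5)"
```

```text
t 3.8833 pos [615.1  73.4  95.4] psi 1.4586 q [-0.07   0.656  1.368 -0.     1.116  0.042] F [0.96 0.13 0.36] M [-0.048  0.016 -0.028] g 0.585
cm dx -0.00 dy -0.09 dz 0.39
```

Request:
apply_moves:
  commands:
    - [5, 0, 0, 0.3, 0]
    - [3, 0, 0, 0, 0]
    - [2, 0, 0, 0, 0]
    - [1, 0, 0, 0, 0]
    - [0.5, 0, 0, 0, 0]
    - [0.5, 0, 0, 0, 0]
    - [0.5, 0, 0, 0, 0]
    - [0.5, 0, 0, 0, 0]
  squeeze: 25

```text
time_s: 4.55
eef_pos: [615.7, 73.3, 92.0]
ee_rot: [0.001, 0.746, 0.666, 0.001]
force: [5.1, -0.1, -0.0]
grip_width: 0.16
```

```bash
python3 -c "
from h import *
rel(614.2,73.5,91.5)"
```

```text
t 4.55 pos [615.7  73.3  92. ] psi 1.4583 q [-0.07   0.661  1.37   0.     1.107  0.042] F [ 5.13 -0.07 -0.01] M [-0.036 -0.775 -0.123] g 0.16
cm dx -0.00 dy -0.15 dz 0.05
```

Request:
apply_moves:
  commands:
    - [0.5, 0, 0.1, 0, 0]
    - [0.5, 0, 0, 0, 0]
    - [0.5, 0, 0, 0, 0]

```text
time_s: 4.8
eef_pos: [615.9, 73.3, 92.0]
ee_rot: [0.0, 0.746, 0.666, 0.0]
force: [0.6, -0.2, 5.3]
grip_width: 0.158
```

```bash
python3 -c "
from h import *
st()"
```

```text
t 4.8 pos [615.9  73.3  92. ] psi 1.4587 q [-0.07   0.662  1.368 -0.     1.11   0.042] F [ 0.57 -0.16  5.26] M [-0.088  0.07  -0.128] g 0.158
```

Request:
apply_moves:
  commands:
    - [0.5, 0, 0, 0, 0.07]
    - [0.5, 0, 0, 0, 0.07]
    - [0.5, 0, 0, 0, 0.07]
    - [0.5, 0, 0, 0, 0.07]
    - [0.5, 0, 0, 0, 0.07]
    - [0.5, 0, 0, 0, 0.07]
    - [0.5, 0, 0, 0, 0.07]
    - [0.5, 0, 0, 0, 0.07]
    - [0.5, 0, 0, 0, 0]
    - [0.5, 0, 0, 0, 0]

```text
time_s: 5.63
eef_pos: [614.7, 73.8, 91.9]
ee_rot: [-0.001, 0.901, 0.434, -0.001]
force: [-6.0, 2.2, 9.9]
grip_width: 0.162
```

```bash
python3 -c "
from h import *
st()"
```

```text
t 5.6333 pos [614.7  73.8  91.9] psi 0.8989 q [-7.000e-02  6.620e-01  1.369e+00  1.000e-03  1.113e+00  6.020e-01] F [-6.    2.17  9.89] M [ 0.347  1.254 -0.096] g 0.162
```

Request:
apply_moves:
  commands:
    - [0.5, 0, -0.06, -0.05, 0]
    - [0.5, 0, 0, 0, 0.05]
    - [0.5, 0, 0, 0, 0.05]
    - [0.5, 0, 0, 0, 0.05]
    - [0.5, 0, 0, 0, 0.05]
    - [0.5, 0, 0, 0, 0.05]
    - [0.5, 0, 0, 0, 0.05]
    - [0.5, 0, 0, 0, 0]
  squeeze: 22

```text
time_s: 6.3
eef_pos: [614.1, 74.5, 92.0]
ee_rot: [-0.001, 0.956, 0.294, -0.001]
force: [-5.1, 3.1, 6.8]
grip_width: 0.159
```

```bash
python3 -c "
from h import *
st()"
```

```text
t 6.3 pos [614.1  74.5  92. ] psi 0.5967 q [-6.900e-02  6.610e-01  1.370e+00  1.000e-03  1.113e+00  9.050e-01] F [-5.07  3.11  6.82] M [ 0.579  1.011 -0.012] g 0.159
```

Request:
apply_moves:
  commands:
    - [0.5, -0.02, -0.05, -0.03, 0.04]
    - [0.5, 0, 0, 0, 0.04]
    - [0.5, 0, 0, 0, 0.04]
    - [0.5, 0, 0, 0, 0.04]
    - [0.5, 0, 0, 0, 0.04]
    - [0.5, 0, 0, 0, 0]
    - [0.5, 0, 0, 0, 0]

```text
time_s: 6.88
eef_pos: [613.8, 74.9, 92.0]
ee_rot: [-0.001, 0.98, 0.198, -0.001]
force: [-2.8, 4.1, 4.3]
grip_width: 0.158
```

```bash
python3 -c "
from h import *
st()"
```

```text
t 6.8833 pos [613.8  74.9  92. ] psi 0.3989 q [-6.800e-02  6.600e-01  1.372e+00  1.000e-03  1.112e+00  1.103e+00] F [-2.84  4.09  4.27] M [ 0.714  0.655 -0.073] g 0.158
```

Request:
apply_moves:
  commands:
    - [0.5, 0, -0.04, 0, 0.03]
    - [0.5, 0, 0, 0, 0.03]
    - [0.5, 0, 0, 0, 0.02]
    - [0.5, 0, 0, 0, 0]

```text
time_s: 7.22
eef_pos: [613.8, 75.1, 92.0]
ee_rot: [-0.001, 0.987, 0.158, -0.001]
force: [-4.0, 3.8, 4.0]
grip_width: 0.159
```

```bash
python3 -c "
from h import *
st()"
```

```text
t 7.2167 pos [613.8  75.1  92. ] psi 0.3183 q [-6.800e-02  6.600e-01  1.372e+00  1.000e-03  1.112e+00  1.184e+00] F [-4.    3.75  3.96] M [0.834 0.693 0.121] g 0.159
```

Request:
apply_moves:
  commands:
    - [0.5, 0, 0, 0, 0.03]
    - [0.5, 0, 0, 0, 0.02]
    - [0.5, 0, 0, 0, 0]

```text
time_s: 7.47
eef_pos: [613.7, 75.3, 92.0]
ee_rot: [-0.001, 0.991, 0.134, -0.001]
force: [-3.8, 4.9, 4.7]
grip_width: 0.159
```

```bash
python3 -c "
from h import *
st()"
```

```text
t 7.4667 pos [613.7  75.3  92. ] psi 0.2681 q [-6.800e-02  6.600e-01  1.372e+00  1.000e-03  1.112e+00  1.234e+00] F [-3.85  4.88  4.72] M [0.886 0.728 0.01 ] g 0.159
```

Request:
apply_moves:
  commands:
    - [0.5, -0.02, -0.05, -0.03, 0.04]
    - [0.5, 0, 0, 0, 0.04]
    - [0.5, 0, 0, 0, 0.04]
    - [0.5, 0, 0, 0, 0.04]
    - [0.5, 0, 0, 0, 0.04]
    - [0.5, 0, 0, 0, 0.03]
    - [0.5, 0, 0, 0, 0.03]
    - [0.5, 0, 0, 0, 0]

```text
time_s: 8.13
eef_pos: [613.6, 76.0, 92.0]
ee_rot: [-0.001, 1.0, 0.004, -0.001]
force: [-2.8, 6.3, 1.9]
grip_width: 0.16
```

```bash
python3 -c "
from h import *
st()"
```

```text
t 8.1333 pos [613.6  76.   92. ] psi 0.0077 q [-0.067  0.659  1.373  0.002  1.111  1.495] F [-2.78  6.33  1.86] M [1.138 0.279 0.103] g 0.16
```

Request:
apply_moves:
  commands:
    - [0.5, 0, -0.07, 0, 0.03]
    - [0.5, 0, 0, 0, 0.02]
    - [0.5, 0, 0, 0, 0]

```text
time_s: 8.38
eef_pos: [613.6, 76.1, 92.0]
ee_rot: [-0.0, 1.0, -0.021, -0.001]
force: [-1.9, 4.8, 1.5]
grip_width: 0.16
```

```bash
python3 -c "
from h import *
st()"
```

```text
t 8.3833 pos [613.6  76.1  92. ] psi -0.0418 q [-6.600e-02  6.600e-01  1.372e+00  1.000e-03  1.111e+00  1.546e+00] F [-1.88  4.78  1.5 ] M [0.978 0.455 0.072] g 0.16
```

Request:
apply_moves:
  commands:
    - [0.5, 0, -0.05, 0, 0.04]
    - [0.5, 0, 0, 0, 0.04]
    - [0.5, 0, 0, 0, 0.04]
    - [0.5, 0, 0, 0, 0.04]
    - [0.5, 0, 0, 0, 0.04]
    - [0.5, 0, 0, 0, 0.04]
    - [0.5, 0, 0, 0, 0]

```text
time_s: 8.97
eef_pos: [613.7, 76.7, 92.0]
ee_rot: [-0.001, 0.99, -0.141, -0.001]
force: [-2.3, 5.6, -0.5]
grip_width: 0.162
```

```bash
python3 -c "
from h import *
st()"
```

```text
t 8.9667 pos [613.7  76.7  92. ] psi -0.2831 q [-6.500e-02  6.600e-01  1.372e+00  1.000e-03  1.111e+00  1.788e+00] F [-2.31  5.56 -0.48] M [ 1.047  0.343 -0.178] g 0.162
```

Request:
apply_moves:
  commands:
    - [0.5, 0, 0, 0, 0.03]
    - [0.5, 0, 0, 0, 0.03]
    - [0.5, 0, 0, 0, 0]

```text
time_s: 9.22
eef_pos: [613.8, 76.9, 92.1]
ee_rot: [-0.001, 0.985, -0.17, -0.001]
force: [-1.4, 6.4, -0.6]
grip_width: 0.16
```

```bash
python3 -c "
from h import *
st()"
```

```text
t 9.2167 pos [613.8  76.9  92.1] psi -0.342 q [-0.065  0.66   1.372  0.002  1.111  1.847] F [-1.36  6.4  -0.59] M [1.208 0.23  0.097] g 0.16
```

Request:
apply_moves:
  commands:
    - [0.5, 0, -0.06, 0, 0.03]
    - [0.5, 0, 0, 0, 0.02]
    - [0.5, 0, 0, 0, 0]

```text
time_s: 9.47
eef_pos: [613.9, 77.1, 92.0]
ee_rot: [-0.0, 0.981, -0.195, -0.001]
force: [-2.4, 4.4, -0.1]
grip_width: 0.15
```

```bash
python3 -c "
from h import *
st()"
```

```text
t 9.4667 pos [613.9  77.1  92. ] psi -0.3919 q [-6.500e-02  6.600e-01  1.371e+00  1.000e-03  1.112e+00  1.898e+00] F [-2.36  4.38 -0.09] M [0.962 0.448 0.063] g 0.15
```

Request:
apply_moves:
  commands:
    - [0.5, 0, -0.04, 0, 0.04]
    - [0.5, 0, 0, 0, 0.04]
    - [0.5, 0, 0, 0, 0.04]
    - [0.5, 0, 0, 0, 0.04]
    - [0.5, 0, 0, 0, 0.04]
    - [0.5, 0, 0, 0, 0.04]
    - [0.5, 0, 0, 0, 0]

```text
time_s: 10.05
eef_pos: [614.2, 77.6, 92.0]
ee_rot: [-0.001, 0.95, -0.311, -0.001]
force: [-2.4, 4.7, -0.3]
grip_width: 0.164
```

```bash
python3 -c "
from h import *
st()"
```

```text
t 10.05 pos [614.2  77.6  92. ] psi -0.6334 q [-6.400e-02  6.610e-01  1.370e+00  1.000e-03  1.112e+00  2.140e+00] F [-2.41  4.65 -0.3 ] M [ 1.078  0.288 -0.196] g 0.164
```

Request:
apply_moves:
  commands:
    - [0.5, 0, 0, 0, 0.03]
    - [0.5, 0, 0, 0, 0.03]
    - [0.5, 0, 0, 0, 0]

```text
time_s: 10.3
eef_pos: [614.3, 77.5, 92.0]
ee_rot: [-0.0, 0.941, -0.339, -0.0]
force: [-0.8, 5.5, -0.8]
grip_width: 0.165
```

```bash
python3 -c "
from h import *
st()"
```

```text
t 10.3 pos [614.3  77.5  92. ] psi -0.6911 q [-6.400e-02  6.610e-01  1.370e+00  1.000e-03  1.111e+00  2.198e+00] F [-0.79  5.46 -0.79] M [0.938 0.064 0.699] g 0.165
```

The torque jumped to about 0.7 N m, so this is the stop. I'll ease off straight away.

Request:
apply_moves:
  commands:
    - [0.5, 0, 0, 0, -0.03]
    - [0.5, 0, 0, 0, 0]

```text
time_s: 10.47
eef_pos: [614.3, 77.5, 92.0]
ee_rot: [-0.0, 0.946, -0.324, -0.0]
force: [-0.9, 5.5, -0.5]
grip_width: 0.153
```

```bash
python3 -c "
from h import *
st()"
```

```text
t 10.4667 pos [614.3  77.5  92. ] psi -0.6595 q [-6.400e-02  6.610e-01  1.370e+00  1.000e-03  1.111e+00  2.166e+00] F [-0.91  5.47 -0.54] M [0.949 0.098 0.048] g 0.153
```

Request:
apply_moves:
  commands:
    - [0.5, 0, 0, 0, 0.01]
    - [0.5, 0, 0, 0, 0]
    - [0.5, 0, 0, 0, 0]

```text
time_s: 10.72
eef_pos: [614.3, 77.5, 92.0]
ee_rot: [-0.0, 0.944, -0.329, -0.0]
force: [-0.7, 5.5, -0.3]
grip_width: 0.163
```

```bash
python3 -c "
from h import *
st()"
```

```text
t 10.7167 pos [614.3  77.5  92. ] psi -0.6705 q [-6.400e-02  6.610e-01  1.370e+00  1.000e-03  1.111e+00  2.177e+00] F [-0.71  5.52 -0.35] M [0.971 0.123 0.257] g 0.163
```

Request:
apply_moves:
  commands:
    - [0.5, 0, 0, 0, -0.05]
    - [0.5, 0, 0, 0, -0.05]
    - [0.5, 0, 0, 0, -0.05]
    - [0.5, 0, 0, 0, -0.05]
    - [0.5, 0, 0, 0, -0.05]
    - [0.5, 0, 0, 0, -0.05]
    - [0.5, 0, 0, 0, -0.05]
    - [0.5, 0, 0, 0, 0]

```text
time_s: 11.38
eef_pos: [614.0, 76.8, 92.0]
ee_rot: [0.0, 0.987, -0.159, -0.001]
force: [-4.3, 2.0, 1.3]
grip_width: 0.165
```

```bash
python3 -c "
from h import *
st()"
```

```text
t 11.3833 pos [614.   76.8  92. ] psi -0.3193 q [-0.065  0.661  1.37  -0.     1.112  1.826] F [-4.32  1.98  1.26] M [0.424 0.608 0.124] g 0.165
```

Request:
apply_moves:
  commands:
    - [0.5, -0.03, 0.0, 0, -0.06]
    - [0.5, 0, 0, 0, -0.06]
    - [0.5, 0, 0, 0, -0.06]
    - [0.5, 0, 0, 0, -0.06]
    - [0.5, 0, 0, 0, -0.06]
    - [0.5, 0, 0, 0, -0.06]
    - [0.5, 0, 0, 0, -0.06]
    - [0.5, 0, 0, 0, -0.06]
    - [0.5, 0, 0, 0, -0.06]
    - [0.5, 0, 0, 0, 0]

```text
time_s: 12.22
eef_pos: [613.9, 75.6, 92.0]
ee_rot: [0.001, 0.994, 0.11, -0.001]
force: [-3.8, -4.9, -1.0]
grip_width: 0.16
```

```bash
python3 -c "
from h import *
st()"
```

```text
t 12.2167 pos [613.9  75.6  92. ] psi 0.22 q [-0.066  0.66   1.371 -0.003  1.111  1.286] F [-3.76 -4.85 -1.02] M [-0.664  0.597  0.065] g 0.16
```

Request:
apply_moves:
  commands:
    - [0.5, -0.04, 0.05, 0, -0.06]
    - [0.5, 0, 0, 0, -0.06]
    - [0.5, 0, 0, 0, -0.06]
    - [0.5, 0, 0.03, 0, -0.06]
    - [0.5, 0, 0.03, 0, -0.06]
    - [0.5, 0, 0, 0, -0.06]
    - [0.5, 0, 0, 0, -0.06]
    - [0.5, 0, 0, 0, -0.06]
    - [0.5, 0, 0, 0, -0.06]
    - [0.5, 0, 0, 0, 0]
    - [0.5, 0, 0, 0, 0]

```text
time_s: 13.13
eef_pos: [614.4, 74.4, 92.1]
ee_rot: [0.001, 0.929, 0.369, -0.0]
force: [-0.1, -4.8, -2.9]
grip_width: 0.158
```

```bash
python3 -c "
from h import *
st()"
```

```text
t 13.1333 pos [614.4  74.4  92.1] psi 0.7563 q [-0.068  0.66   1.371 -0.002  1.11   0.748] F [-0.08 -4.82 -2.85] M [-0.894  0.024 -0.106] g 0.158
```

Request:
apply_moves:
  commands:
    - [0.5, 0, 0, 0, 0]
    - [0.5, 0, 0, 0, 0]
    - [3, 0, 0, 0, 0]
    - [4.5, 0, 0, 0, 0]
    - [4.5, 0, 0, 0, 0]
    - [4.5, 0, 0, 0, 0]
    - [4.5, 0, 0, -1, 0]
    - [4.5, 0, 0, -2, 0]
    - [4.5, 0, 0, -3, 0]
    - [4.5, 0, 0, -3, 0]
    - [4.5, 0, 0, -2, 0]

```text
time_s: 14.05
eef_pos: [614.7, 76.0, 206.4]
ee_rot: [0.001, 0.929, 0.37, 0.002]
force: [-0.1, -0.6, -0.1]
grip_width: 0.525
```

```bash
python3 -c "
from h import *
st()"
```

```text
t 14.05 pos [614.7  76.  206.4] psi 0.7587 q [-0.066  0.547  1.246 -0.     1.345  0.746] F [-0.06 -0.57 -0.12] M [-0.051 -0.001  0.005] g 0.525
```

Request:
apply_moves:
  commands:
    - [0, 0, 0, 0, 0.108]
    - [0, 0, 0, 0, 0.108]
    - [0, 0, 0, 0, 0.108]
    - [0, 0, 0, 0, 0.108]
    - [0, 0, 0, 0, 0.108]
    - [0, 0, 0, 0, 0.108]
    - [0, 0, 0, 0, 0.108]
    - [0, -2, 3, 0, 0]
    - [0, -2, 3, 0, 0]
    - [0, -3, 3, 0, 0]
    - [0, 0, 1, 0, 0]
    - [0, 0, 0, 0, 0]

```text
time_s: 15.05
eef_pos: [544.5, -25.7, 203.5]
ee_rot: [0.0, 1.0, -0.0, 0.001]
force: [-0.2, -0.3, 0.1]
grip_width: -0.002
```

Run:
```python
from h import *
rel(545,-35,75)
crop("top",250,135,145,90,5.5,"pics/t3.png")
crop("scene",240,160,150,110,5,"pics/s3.png")
```

```text
t 15.05 pos [544.5 -25.7 203.5] psi -0.0004 q [-0.262  0.388  1.496 -0.     1.256  1.309] F [-0.22 -0.3   0.11] M [0.037 0.003 0.03 ] g -0.002
cm dx 0.06 dy 0.93 dz 12.85
```

View pics/t3.png

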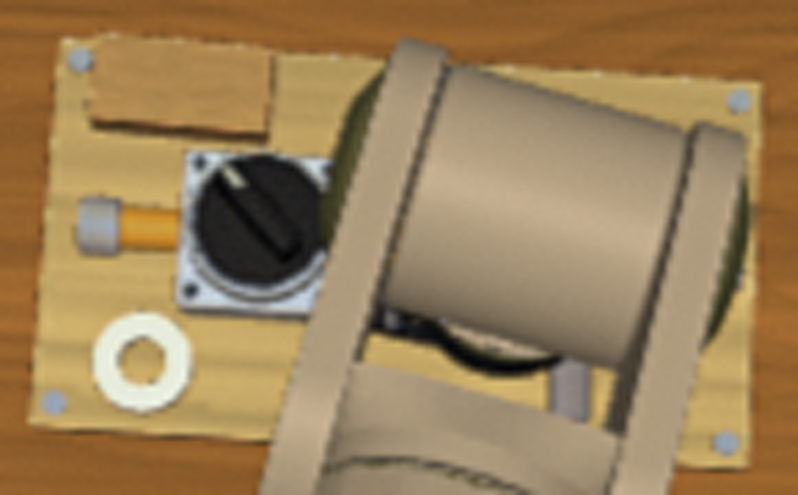

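View pics/s3.png

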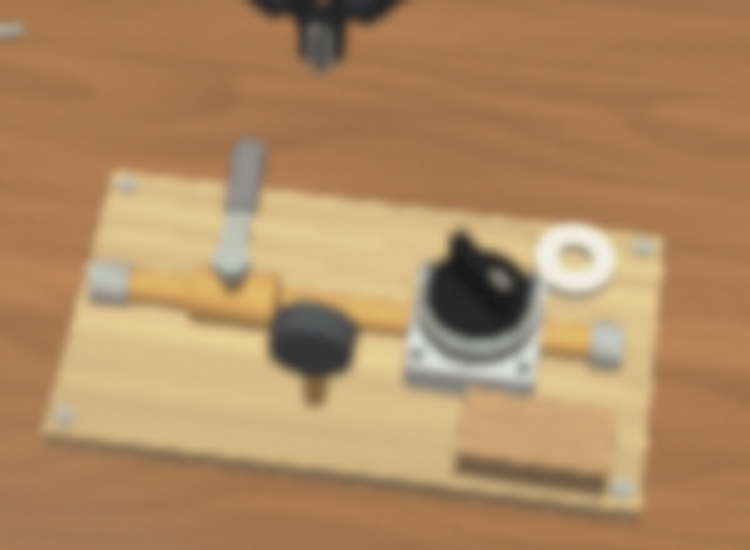

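The top view shows the bar running from (215,185) to (290,250) in the crop, about 47° in the image against 7.6° at the start, so it is net 40° clockwise. That matches 120° in, 80° back. The collar and bystanders look unmoved. Next is the lever.

Request:
apply_moves:
  commands:
    - [0, 0, 0.3, 3, 0]
    - [0, 0, 0.2, 3, 0]
    - [0, 0, 0, 3, 0]
    - [0, 0, 0, 3, 0]
    - [0, 0, 0, 1, 0]
    - [0, 0, 0, 0, 0]
    - [0, 0, 0, 0, 0]

```text
time_s: 15.73
eef_pos: [546.0, -28.2, 73.4]
ee_rot: [0.0, 1.0, 0.002, 0.001]
force: [1.2, -0.1, 0.7]
grip_width: -0.001
```

Run:
```python
from h import *
rel(545,-45,73)
crop("scene",240,160,150,110,5,"pics/s4.png")
```

```text
t 15.7333 pos [546.  -28.2  73.4] psi 0.0038 q [-0.266  0.549  1.626  0.     0.965  1.301] F [ 1.23 -0.06  0.66] M [ 0.025 -0.032  0.034] g -0.001
cm dx -0.10 dy 1.68 dz 0.04
```

View pics/s4.png

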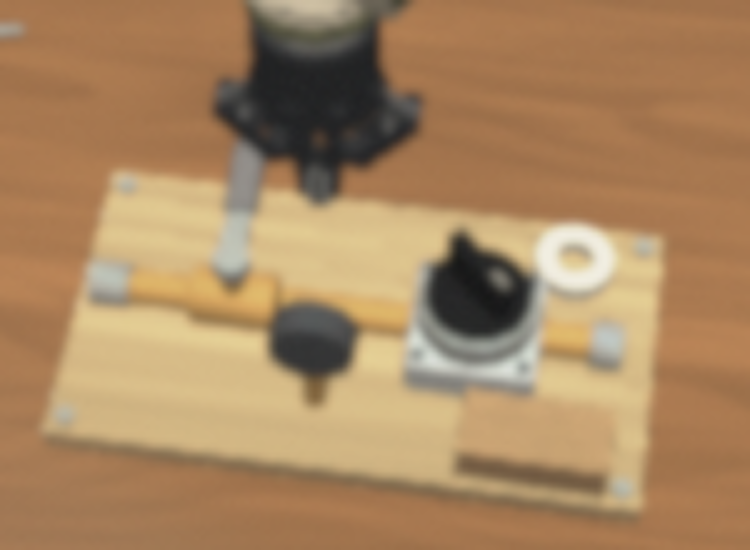

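Request:
apply_moves:
  commands:
    - [0, 0, 1.0, 0, 0]
    - [0, 0, 1.0, 0, 0]
    - [0, -0.25, 0.63, 0, -0.1]
    - [0, -0.25, 0.63, 0, -0.1]
    - [0, -0.25, 0.63, 0, -0.1]
    - [0, -0.25, 0.63, 0, -0.1]
    - [0, 0, 0, 0, 0]

```text
time_s: 16.37
eef_pos: [539.4, -76.9, 73.4]
ee_rot: [0.001, 0.98, 0.201, 0.001]
force: [0.1, 0.8, -0.1]
grip_width: 0.002
```

```bash
cat >> h.py <<'E'
def lev():
    s,psi=st();d=s['eef_pos'][:2]-[607.7,-76];c,n=np.cos(psi),np.sin(psi)
    print("tool-frame r: along x %.1f, y %.1f"%(d[0]*c+d[1]*n,d[0]*n-d[1]*c))
E
python3 - <<'E'
from h import *
lev()
crop("scene",240,160,150,110,5,"pics/s5.png")
E
```

```text
t 16.3667 pos [539.4 -76.9  73.4] psi 0.4046 q [-0.357  0.545  1.633 -0.     0.962  0.81 ] F [ 0.08  0.81 -0.12] M [0.032 0.03  0.034] g 0.002
tool-frame r: along x -63.1, y -26.0
```

View pics/s5.png

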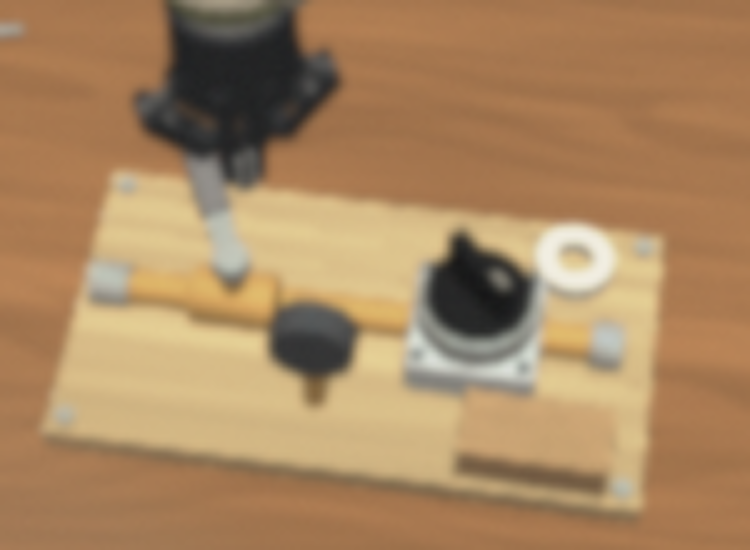

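The lever follows; its sleeve is near (205,185) in the crop. I'll keep going along the arc.

Request:
apply_moves:
  commands:
    - [0, -0.25, 0.63, 0, -0.1]
    - [0, -0.25, 0.63, 0, -0.1]
    - [0, -0.25, 0.63, 0, -0.1]
    - [0, -0.25, 0.63, 0, -0.1]
    - [0, -0.25, 0.63, 0, -0.1]
    - [0, -0.25, 0.63, 0, -0.1]
    - [0, -0.25, 0.63, 0, -0.1]
    - [0, -0.25, 0.63, 0, -0.1]
    - [0, 0, 0, 0, 0]

```text
time_s: 17.17
eef_pos: [558.9, -125.0, 72.8]
ee_rot: [0.0, 0.825, 0.566, 0.0]
force: [0.3, -0.1, -0.3]
grip_width: 0.001
```

Run:
```python
from h import *
lev()
```

```text
t 17.1667 pos [ 558.9 -125.    72.8] psi 1.2025 q [-0.425  0.597  1.543 -0.     1.    -0.056] F [ 0.29 -0.1  -0.32] M [-0.039 -0.029  0.005] g 0.001
tool-frame r: along x -63.3, y -27.8
```

Request:
apply_moves:
  commands:
    - [0, -0.25, 0.63, 0, -0.1]
    - [0, -0.25, 0.63, 0, -0.1]
    - [0, -0.25, 0.63, 0, -0.1]
    - [0, 0, 0.15, 0, -0.03]
    - [0, 0, 0.1, 0, 0]
    - [0, 0, 0, 0, 0]

```text
time_s: 17.67
eef_pos: [577.0, -136.4, 72.5]
ee_rot: [-0.0, 0.722, 0.692, -0.0]
force: [-0.8, -0.9, -0.5]
grip_width: -0.0
```

Run:
```python
from h import *
lev()
```

```text
t 17.6667 pos [ 577.  -136.4   72.5] psi 1.528 q [-0.43   0.635  1.475 -0.     1.031 -0.387] F [-0.79 -0.88 -0.52] M [-0.081  0.144 -0.009] g -0.0
tool-frame r: along x -61.7, y -28.1
```

Request:
apply_moves:
  commands:
    - [0, 0, 0.15, 0, 0]
    - [0, 0, 0.15, 0, 0]
    - [0, 0, 0, 0, 0]

```text
time_s: 17.92
eef_pos: [580.2, -136.5, 72.4]
ee_rot: [0.0, 0.721, 0.693, -0.0]
force: [-1.1, -0.9, -0.1]
grip_width: -0.004
```

Run:
```python
from h import *
lev()
```

```text
t 17.9167 pos [ 580.2 -136.5   72.4] psi 1.5315 q [-0.427  0.641  1.465 -0.     1.035 -0.388] F [-1.09 -0.94 -0.1 ] M [-0.159  0.229  0.03 ] g -0.004
tool-frame r: along x -61.6, y -25.1
```

Request:
apply_moves:
  commands:
    - [0, 0, 0.15, 0, 0]
    - [0, 0, 0.15, 0, 0]
    - [0, 0, 0, 0, 0]

```text
time_s: 18.17
eef_pos: [583.3, -136.7, 72.4]
ee_rot: [0.0, 0.721, 0.693, 0.0]
force: [-1.1, -0.1, -0.6]
grip_width: 0.002
```

Run:
```python
from h import *
lev()
crop("scene",240,160,150,110,5,"pics/s6.png")
```

```text
t 18.1667 pos [ 583.3 -136.7   72.4] psi 1.5325 q [-0.426  0.647  1.454  0.     1.04  -0.387] F [-1.14 -0.12 -0.62] M [-0.085  0.098 -0.053] g 0.002
tool-frame r: along x -61.6, y -22.0
```

View pics/s6.png

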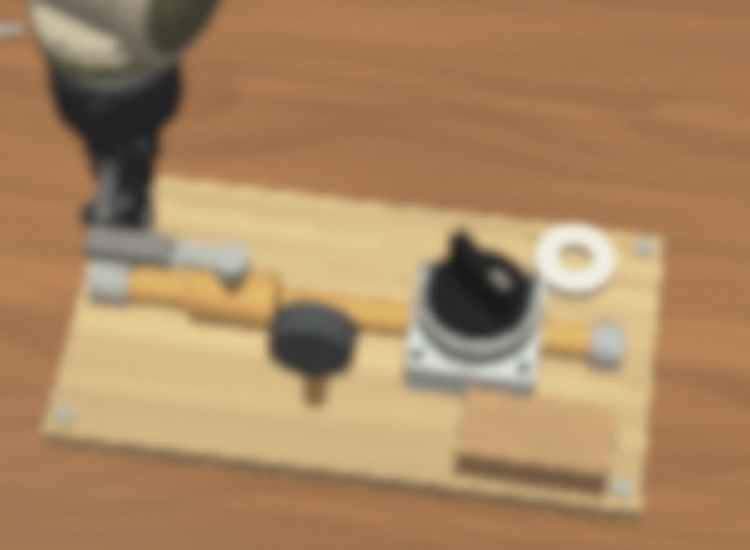

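The lever now runs nearly parallel to the pipe, with a slope of about 0.127 against 0.123. I'll push a little further to feel the stop.

Request:
apply_moves:
  commands:
    - [0, 0, 0.1, 0, 0]
    - [0, 0, 0.1, 0, 0]
    - [0, 0, 0, 0, 0]

```text
time_s: 18.47
eef_pos: [584.3, -136.8, 72.3]
ee_rot: [-0.001, 0.72, 0.694, -0.001]
force: [-8.3, -1.2, 3.0]
grip_width: -0.003
```

Run:
```python
from h import *
lev()
```

```text
t 18.4667 pos [ 584.3 -136.8   72.3] psi 1.5329 q [-4.250e-01  6.500e-01  1.449e+00 -1.000e-03  1.045e+00 -3.860e-01] F [-8.27 -1.23  3.02] M [-0.25   1.103 -0.046] g -0.003
tool-frame r: along x -61.6, y -21.0
```

The force rose to 8 N, so the lever is at its stop. Now I'll retreat along -y (tool), go up, and swing away for a look.

Request:
apply_moves:
  commands:
    - [0, 0, -1, 0, 0]
    - [0, 0, -2, 0, 0]
    - [0, 0, -2, 0, 0]
    - [0, 0, 0, -3, 0]
    - [0, 0, 0, -3, 0]
    - [0, 0, 0, -3, 0]
    - [0, 0, 0, -3, 0]
    - [0, -3, 0, 0, 0]
    - [0, -3, 0, 0, 0]
    - [0, -3, 0, 0, 0]
    - [0, -3, 0, 0, 0]
    - [0, -3, 0, 0, 0]

```text
time_s: 19.47
eef_pos: [529.5, -286.1, 192.7]
ee_rot: [0.0, 0.72, 0.694, 0.0]
force: [0.3, 0.9, 0.5]
grip_width: 0.002
```

Request:
apply_moves:
  commands:
    - [0, -3, -2, 0, 0]
    - [0, -3, -2, 0, 0]
    - [0, 0, -2, 0, 0]
    - [0, 0, 0, 0, 0]
    - [0, 0, 0, 0, 0]

```text
time_s: 19.88
eef_pos: [467.0, -342.8, 192.7]
ee_rot: [0.0, 0.721, 0.693, 0.0]
force: [0.6, 0.9, 0.2]
grip_width: 0.003
```

Run:
```python
from h import *
st()
im=crop("top",250,135,145,90,5.5,"pics/t7.png");cv2.imwrite("pics/top7.png",im)
```

```text
t 19.8833 pos [ 467.  -342.8  192.7] psi 1.5314 q [-8.350e-01  4.710e-01  1.401e+00  1.000e-03  1.268e+00 -7.960e-01] F [0.63 0.88 0.24] M [ 0.012 -0.022 -0.018] g 0.003
```

View pics/t7.png

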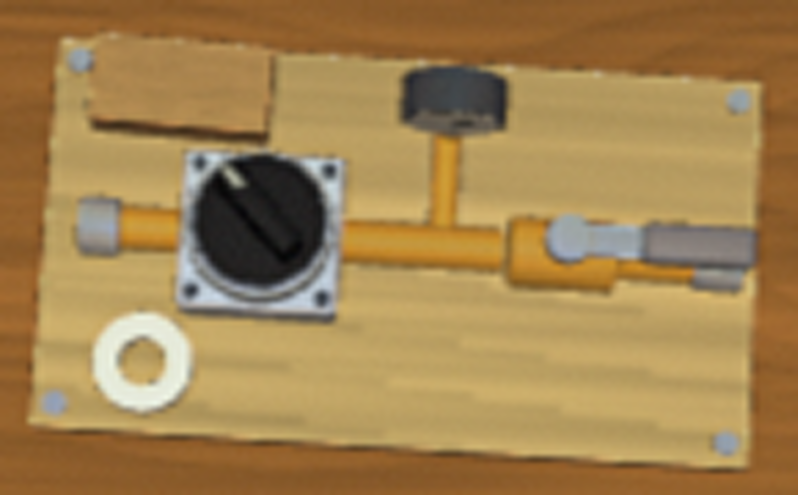

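View pics/top7.png

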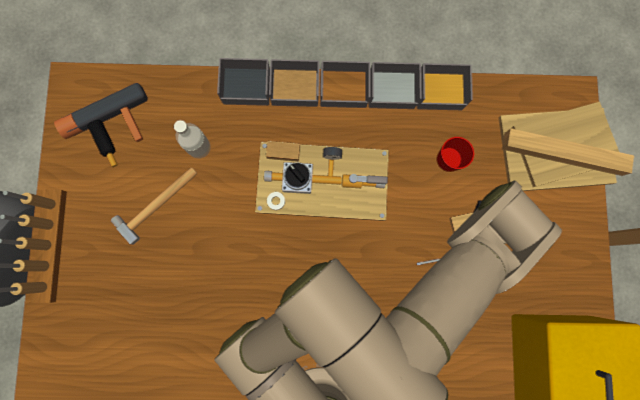

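The top view shows the lever from (570,238) to (755,248) in the crop, in line with the pipe. The dial is at the expected angle, the bystanders I can see haven't moved, and the robot is clear. I'm handing in.

```bash
python3 -c "
from rig import ctrl
print(ctrl.finish_job())"
```

```text
the job is handed in; nothing more can be done
None
```

I set the dial four clicks back from its stop, swung the shut-off lever fully open, and handed the job in at about 20 s of the 72 s allowed. No verdict was reported.

- **Dial:** I turned it clockwise about 120° (six clicks) to its stop, then back 80°. The last picture shows the bar about 40° clockwise of where it began, as expected.
- **Stop torque:** it spiked to about 0.7 N m for one reading, above the 0.4 N m easing-off level but below the 0.9 N m slip limit. I backed off at once and held it there at about 0.3 N m. The stop came at the sixth click, where a rest was due, so the collar does not seem to have slipped. The collar is plain and shows no mark, so I could not confirm that by eye.
- **Lever:** I pushed it until the force rose to about 8 N at its stop. In the last top view it lies in line with the pipe, within about 1°.
- **Bystanders:** those I could see are where they were. The arm partly hid the offcut and screwdriver in the last picture; I moved over that area only at about 190 mm or higher and felt no contact.
- **Dial position:** while gripping, the tool drifted up to 4 mm from the dial position I measured, with side forces of about 6 N at most. I corrected for this as I turned and did not find the cause.

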